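Pack seven round pots in the round spice box and shut it

TASK

The round spice box holds six little pots, spread so that the seventh finds no room. Without lifting those six, slide them along inside the box to open a gap, and set the seventh pot upright in it, so that all seven stand flat on the floor of the box, one in the middle and six round it. Then put the lid on the box, fully home and level, let go, and leave the garlic, the jam jar and the mug as they are.

Things in the scene. Friction and masses are not known exactly. Their poses are not given: they have to be found in the camera images.
- spice_box: round open steel box, fixed to the counter; outer diameter 170 mm, height 38 mm, inner diameter about 162 mm, polished so that pots slide easily, wall 3 mm, inner floor 4 mm above the origin. Origin: centre of its underside, z up
- box_lid: loose flat round steel lid, 183 mm across, 13 mm deep (5 mm plate, 8 mm skirt of inner diameter 178 mm that goes round the outside of the box), 0.2 kg, skirt down on the counter; at its centre a round knob, 18 mm diameter, 22 mm tall (top 35 mm above the origin). Origin: on the axis at the skirt's lower edge; seated on the box rim it is 30 mm above the box's origin
- pot_1: round closed steel spice pot, 50 mm diameter (46 mm at the foot, bevelled over the lowest 3 mm), 17 mm tall, with a round dark knob of 16 mm diameter and 13 mm height on top (30 mm in all), loose, about 0.08 kg; all seven are alike. Origin: centre of its underside. One of five spaced round the wall inside the box; pushed at the knob it slides and shoves its neighbour along
- pot_2: round closed steel spice pot, 50 mm diameter (46 mm at the foot, bevelled over the lowest 3 mm), 17 mm tall, with a round dark knob of 16 mm diameter and 13 mm height on top (30 mm in all), loose, about 0.08 kg; all seven are alike. Origin: centre of its underside. One of five spaced round the wall inside the box; pushed at the knob it slides and shoves its neighbour along
- pot_3: round closed steel spice pot, 50 mm diameter (46 mm at the foot, bevelled over the lowest 3 mm), 17 mm tall, with a round dark knob of 16 mm diameter and 13 mm height on top (30 mm in all), loose, about 0.08 kg; all seven are alike. Origin: centre of its underside. One of five spaced round the wall inside the box; pushed at the knob it slides and shoves its neighbour along
- pot_4: round closed steel spice pot, 50 mm diameter (46 mm at the foot, bevelled over the lowest 3 mm), 17 mm tall, with a round dark knob of 16 mm diameter and 13 mm height on top (30 mm in all), loose, about 0.08 kg; all seven are alike. Origin: centre of its underside. One of five spaced round the wall inside the box; pushed at the knob it slides and shoves its neighbour along
- pot_5: round closed steel spice pot, 50 mm diameter (46 mm at the foot, bevelled over the lowest 3 mm), 17 mm tall, with a round dark knob of 16 mm diameter and 13 mm height on top (30 mm in all), loose, about 0.08 kg; all seven are alike. Origin: centre of its underside. One of five spaced round the wall inside the box; pushed at the knob it slides and shoves its neighbour along
- pot_6: round closed steel spice pot, 50 mm diameter (46 mm at the foot, bevelled over the lowest 3 mm), 17 mm tall, with a round dark knob of 16 mm diameter and 13 mm height on top (30 mm in all), loose, about 0.08 kg; all seven are alike. Origin: centre of its underside. Stands in the middle of the box
- pot_7: round closed steel spice pot, 50 mm diameter (46 mm at the foot, bevelled over the lowest 3 mm), 17 mm tall, with a round dark knob of 16 mm diameter and 13 mm height on top (30 mm in all), loose, about 0.08 kg; all seven are alike. Origin: centre of its underside. Stands on the counter
- garlic: bystander: garlic bulb, 60 mm wide, 58 mm tall, origin at its underside
- jam_jar: bystander: small jam jar, 56 mm diameter, 69 mm tall, origin at its underside
- mug: bystander: white mug, 82 mm diameter, 91 mm tall, origin at its underside
Not all that is in view belongs to the job. Leave any orange look-alike of the pot_2 alone.

How it is judged:
On the way:
1. all seven pots stand flat on the floor of the box, the lid not yet on it (horizontal distance between each of pot_1, pot_2, pot_3, pot_4, pot_5, pot_6, pot_7 and spice_box below 0.06 m and z of each of pot_1, pot_2, pot_3, pot_4, pot_5, pot_6, pot_7 in the frame of spice_box below 0.0065 m and angle between each of pot_1, pot_2, pot_3, pot_4, pot_5, pot_6, pot_7's own z axis and vertical below 0.1 rad and horizontal distance between box_lid and spice_box above 0.05 m), for 0.2 s.
At the end, for the whole second after the job is handed in: All seven pots stand upright (within 0.1 rad) in the box, their undersides within 2.5 mm of its floor; the lid lies still on the rim with its skirt round the box: within 8 mm of centred, level within 0.03 rad, not more than 2.5 mm above its seat (horizontal distance between each of pot_1, pot_2, pot_3, pot_4, pot_5, pot_6, pot_7 and spice_box below 0.06 m and z of each of pot_1, pot_2, pot_3, pot_4, pot_5, pot_6, pot_7 in the frame of spice_box below 0.0065 m and angle between each of pot_1, pot_2, pot_3, pot_4, pot_5, pot_6, pot_7's own z axis and vertical below 0.1 rad and horizontal distance between box_lid and spice_box below 0.008 m and z of box_lid in the frame of spice_box between 0.0275 and 0.0325 m and angle between box_lid's own z axis and vertical below 0.03 rad and linear speed of box_lid below 0.01 m/s); the robot touches nothing.
It fails at once if one of the six pots in the box is lifted (more than 20 mm off the box floor) (z of any of pot_1, pot_2, pot_3, pot_4, pot_5, pot_6 in the frame of spice_box above 0.024 m).
It fails at once if a bystander is moved more than 30 mm or tipped over (distance of any of garlic, jam_jar, mug from where it was at the start of the episode above 0.03 m or angle between any of garlic, jam_jar, mug's own z axis and vertical above 0.5 rad).
It also fails if it takes over 72 s, if anything falls off the work surface, if the arm or the gripper's body presses on something with over 40 N, if the wrist force passes 120 N, or if a joint passes its speed limit or range.

ROBOT

A 6-joint arm with a two-finger parallel gripper is mounted at the origin on a cart in front of the work surface, level with it; the furniture and walls round the work are solid. World frame = base frame: x ahead of the robot, y to its left, z up, the work surface at z = 0. Lengths are in m, angles in rad, forces in N, time in s.
With the tool pointing down it reaches from about 0.3 to 0.875 m from the base axis. Payload 6.4 kg.
Tool frame: the origin (TCP) lies midway between the tips of the shut fingers; the grasp point (between the pads) lies 19 mm behind it; z points along the fingers, y is the line along which they close (so a half turn about z gives the same grasp; the last joint's range is limited). The gripper opens to 85 mm and grips with 20 to 120 N. Pads are 22 mm wide; open, the fingers measure 114 mm over their backs; the gripper's body (76 mm by 85 mm) begins 54 mm behind the grasp point. The pads swing forward as they close: fully open they stand 13 mm farther back than shut.
Start: joints at [-1.45, 0.181, 1.607, -0, 1.354, -0.206], TCP at [0.185, -0.545, 0.231] pointing down, gripper open.
Joint ranges: [-2.99, 2.99], [-0.89, 2.07], [0.3, 2.58], [-1.14, 4.28], [0, 2.63], [-3.12, 3.12]. Speed limits (rad/s): [2.57, 2.57, 3.01, 3.14, 3.14, 3.14].

INTERFACE

Orientations are given as a unit quaternion [w, x, y, z].
In Python, from bench import sensors, vision, ctrl gives the robot as it stands.
- The arm moves only by the tool carry_out, never from a script. Its argument "deltas" is text: rows parted by semicolons, each of 7 numbers parted by spaces: the shift along the tool's x, y, z in mm, then the turn, a rotation vector about the tool's x, y, z in rad, then the closure, from 0 (fully open) to 1 (shut). In form: tx ty tz ax ay az claw; .... A call has 1 to 12 rows; each row is the pose to reach, as a shift and turn from the pose commanded when the call began, along the tool's axes at that moment; what a row does not reach only later rows make up. A row lasts 1/8 s, in which the tool goes at most 62.5 mm and 10.7 degrees, less where a joint would pass 70% of its speed; a pose out of reach is approached as far as the arm can. A call with a gripper value outside its range is refused whole. The fingers move at their own pace and stop on an object; the grip force is fixed at half the most. Time passes only in rows, so rows that repeat a pose let the fingers close. It gives the time, the measured TCP pose, the force, the opening and the grip force at its end, in the units of the state.
- sensors.get_obs(): the state, without advancing time (a new reading comes with each control period).
- vision.camera(name): name is "scene" or "top" or "wrist"; returns the picture (480x640x3 uint8, blue, green, red); there is no depth.
- vision.camera_model(name): a dict with "K" (3x3 intrinsics, pixels), "extrinsics" (4x4, takes a point from world to camera coordinates); the wrist camera has in their place "hand_eye" (4x4, takes a point from camera to tool coordinates, whose origin is the TCP and whose axes are the flange's). Camera axes: x right, y down, z forward; pixel columns grow to the right and rows downward; lengths in m; the calibration is good to about 2 mm. A picture is of the moment at which its call begins: read the wrist's pose just before it. camera_model takes no time and is no camera call.
- ctrl.hand_in(): hands the job in; it is judged then, once.
The state is a dict: "time_s": time; "q": joint angles; "dq": joint speeds; "joint_efforts": joint torques, N m; "eef_pos": TCP position; "eef_rot": TCP orientation; "wrist_force": force on the tool from outside, world axes, zero at the start; "torque": the same for the moment, N m; "opening": opening from 0.0 (shut) to 1.0 (fully open); "grasp_force": force on a finger pad.
Only numpy, scipy, OpenCV 4.12 (cv2) and the standard library are available. Lean on these libraries where they do the work, as an engineer would, in place of code of your own. Each camera call takes 0.05 s, during which the arm holds its last target. There are 200 camera calls.

## Working session

There is one attempt and no reset: what is moved stays moved. The work goes in short steps, Python scripts to look and compute and a tool call to move; the robot and the scene stay as the last step left them, time stands still between calls to the robot, and variables do not carry over. Pictures are saved under pics/ and viewed, at most 10 in all, crops included, and the job is handed in when it is done.

Besides the shell and the picture viewer there is one more tool, called after "Call:" as a command line: name --argument value ..., lists and objects as JSON in quotes. carry_out: Moves the arm, as the interface text tells. Its arguments: {"type":"object","properties":{"deltas":{"type":"string"}},"required":["deltas"]}

```bash
mkdir -p pics; ls; python3 - <<'E'
from bench import sensors, vision, ctrl
import cv2, numpy as np
o=sensors.get_obs(); print(o['time_s'],o['eef_pos'],o['eef_rot'],o['opening'])
for n in ('top','scene'):
    im=vision.camera(n); cv2.imwrite(f'pics/{n}0.png',im)
    m=vision.camera_model(n); print(n,np.round(m['K'],1).tolist(),np.round(m['extrinsics'],4).tolist())
print(np.round(vision.camera_model('wrist')['hand_eye'],4).tolist(),np.round(vision.camera_model('wrist')['K'],1).tolist())
E
```

```text
pics
0.0 [ 0.18454506 -0.54399533  0.23040409] [-8.72773722e-04  9.86676817e-01  1.62690182e-01  4.44189759e-05] 0.9981822481581164
top [[486.5, 0.0, 324.8], [0.0, 486.5, 242.4], [0.0, 0.0, 1.0]] [[0.0252, -0.9995, 0.0185, 0.0732], [-0.9955, -0.0268, -0.091, 0.4755], [0.0915, -0.0161, -0.9957, 1.1354], [0.0, 0.0, 0.0, 1.0]]
scene [[556.3, 0.0, 312.5], [0.0, 556.3, 243.1], [0.0, 0.0, 1.0]] [[0.9798, -0.1993, 0.0186, -0.4329], [-0.1362, -0.7321, -0.6675, 0.1472], [0.1467, 0.6514, -0.7444, 1.4181], [0.0, 0.0, 0.0, 1.0]]
[[0.0003, -0.9611, -0.2761, 0.0702], [1.0, 0.0005, -0.0007, -0.0], [0.0009, -0.2761, 0.9611, -0.1419], [0.0, 0.0, 0.0, 1.0]] [[359.5, 0.0, 321.0], [0.0, 359.5, 241.2], [0.0, 0.0, 1.0]]
```

View pics/top0.png

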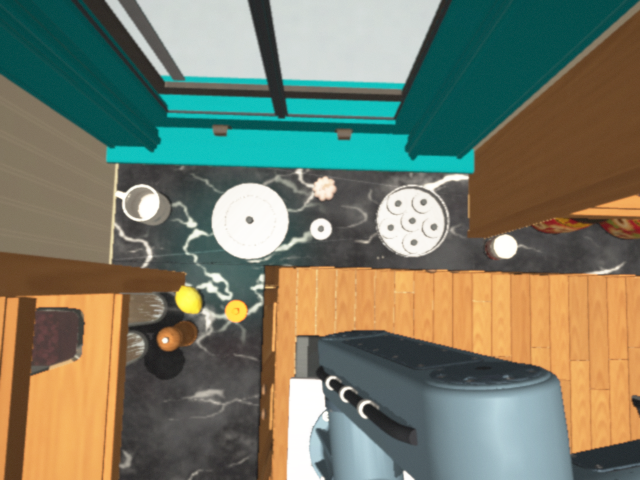

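View pics/scene0.png

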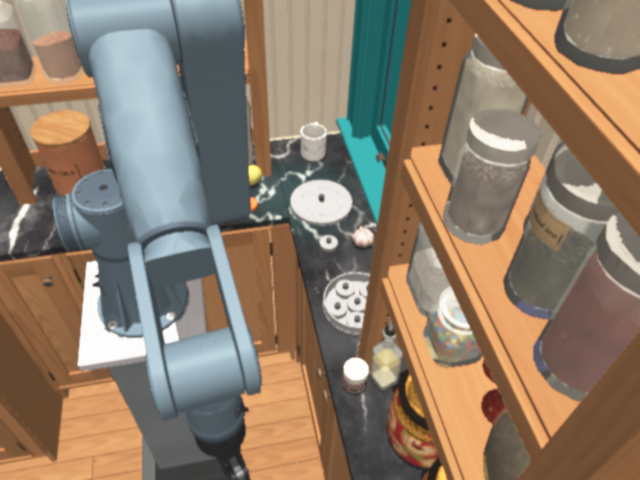

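The candidates in the top picture are:
- Pot_7: the white/steel pot on the counter at (320,229).
- Orange look-alike at (236,311). I'll leave this one alone.
- White-topped jam jar at (503,246) and garlic at (323,188), both bystanders.
- Six pots in the box around (413,221).
- Lid at (250,220).

I choose (320,229) as pot_7. Next I'll measure positions and check a close crop.

```bash
cat > h.py <<'E'
from bench import sensors, vision, ctrl
import cv2, numpy as np
from scipy.spatial.transform import Rotation as R
def pose():
    o=sensors.get_obs(); q=np.array(o['eef_rot']); return np.array(o['eef_pos']),R.from_quat(q[[1,2,3,0]]),o
def cast(n,uv,z,pr=None):
    m=vision.camera_model(n); d=np.linalg.inv(m['K'])@np.array([uv[0],uv[1],1.])
    if n=='wrist':
        p,r=pr; H=m['hand_eye']; o=r.apply(H[:3,3])+p; d=r.apply(H[:3,:3]@d)
    else:
        E=np.array(m['extrinsics']); o=-E[:3,:3].T@E[:3,3]; d=E[:3,:3].T@d
    return o+d*(z-o[2])/d[2]
def delta(target,yaw=None):
    """tool-frame shift mm and turn to reach world target, tool down, tool x at angle yaw (world, deg)"""
    p,r,o=pose(); t=r.inv().apply(np.array(target)-p)*1000
    x=r.apply([1,0,0]); y0=np.degrees(np.arctan2(x[1],x[0]))
    if yaw is None: yaw=y0
    a=np.radians(yaw); rt=R.from_matrix(np.array([[np.cos(a),np.sin(a),0],[np.sin(a),-np.cos(a),0],[0,0,-1]]).T)
    print('delta',np.round(t,1),np.round((r.inv()*rt).as_rotvec(),3),'yaw now',round(y0,1))
E
python3 - <<'E'
from h import *
im=cv2.imread('pics/top0.png')
def show(n,uv,z): print(n,np.round(cast('top',uv,z),4))
show('lidknob',(250,220),.035);show('pot7',(320,229),.03);show('garlic',(323,188),.03);show('jar',(503,246),.069);show('mug',(147,205),.09);show('orange',(236,311),.03)
g=cv2.cvtColor(im,cv2.COLOR_BGR2GRAY); c=g[180:262,370:455]
# dark blobs in box
m=((g<90)&(cv2.circle(np.zeros_like(g),(413,221),31,255,-1)>0)).astype('uint8')
n,l,s,ce=cv2.connectedComponentsWithStats(m)
for i in range(1,n):
    if s[i][4]>8: print(s[i][4],np.round(ce[i],1),np.round(cast('top',ce[i],.034),4))
# box outline: bright blob
for nm,roi,z in (('box',(365,175,455,265),.038),('lid',(200,175,300,265),.013)):
    x0,y0,x1,y1=roi; b=(g[y0:y1,x0:x1]>140).astype('uint8')
    cs,_=cv2.findContours(b,cv2.RETR_EXTERNAL,cv2.CHAIN_APPROX_NONE); k=max(cs,key=cv2.contourArea)
    (cx,cy),rr=cv2.minEnclosingCircle(k); print(nm,cx+x0,cy+y0,rr,np.round(cast('top',(cx+x0,cy+y0),z),4),cv2.fitEllipse(cv2.convexHull(k)))
cv2.imwrite('pics/crop0.png',cv2.resize(im[170:270,200:520],None,fx=2.5,fy=2.5,interpolation=cv2.INTER_CUBIC))
E
```

```text
lidknob [0.5204 0.263  0.035 ]
pot7 [0.5042 0.0979 0.03  ]
garlic [0.6027 0.0933 0.03  ]
jar [ 0.4718 -0.3222  0.069 ]
mug [0.5404 0.4861 0.09  ]
orange [0.3073 0.2877 0.03  ]
box 418.5 209.5 49.50262451171875 [ 0.556  -0.1337  0.038 ] ((52.531105041503906, 36.918975830078125), (74.00704193115234, 97.76949310302734), 32.813289642333984)
lid 250.19851684570312 226.47444915771484 50.917449951171875 [0.5077 0.265  0.013 ] ((53.279632568359375, 46.5654182434082), (78.99574279785156, 102.89662170410156), 81.08194732666016)
```

View pics/crop0.png

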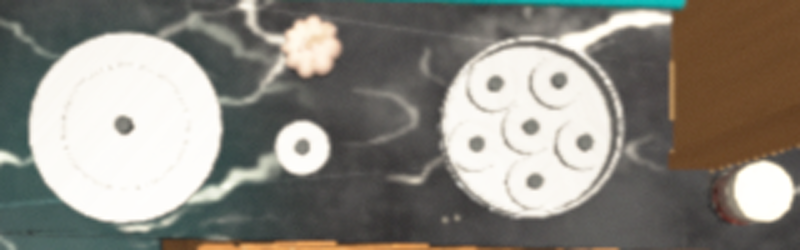

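The crop (2.5x, origin (200,170)) shows pot_7 at (302,147) and the lid knob at (124,125). The box is centred at (532,127). Its knobs are at (495,83), (558,81), (585,143), (535,181) and (476,144), with the middle one at (531,127). The best gap is the near-left one, between (476,144) and (535,181).

```bash
python3 - <<'E'
from h import *
f=lambda x,y:(200+x/2.5-.3,170+y/2.5-.3)
c=cast('top',f(532,127),.038);print('box',c.round(4))
for k in [(495,83),(558,81),(585,143),(535,181),(476,144),(531,127)]:
    p=cast('top',f(*k),.034); d=(p-c)[:2]; print(p.round(4),np.hypot(*d).round(4),np.degrees(np.arctan2(d[1],d[0])).round(1))
delta([0.47,-0.10,0.22],-35)
E
```

```text
box [ 0.5294 -0.1197  0.038 ]
[ 0.5711 -0.0849  0.034 ] 0.0544 39.8
[ 0.5748 -0.1449  0.034 ] 0.0519 -29.1
[ 0.5161 -0.171   0.034 ] 0.053 -104.6
[ 0.4787 -0.1238  0.034 ] 0.0509 -175.4
[ 0.5123 -0.0675  0.034 ] 0.0549 108.2
[ 0.5299 -0.1195  0.034 ] 0.0006 16.5
delta [ 412.9 -328.9   11.1] [-0.002  0.     0.938] yaw now 18.7
```

Call:
carry_out --deltas "40 -32 10 0 0 0.1 1;80 -64 10 0 0 0.2 1;120 -96 10 0 0 0.3 1;160 -128 10 0 0 0.4 1;200 -160 10 0 0 0.5 1;240 -192 10 0 0 0.6 1;280 -224 10 0 0 0.7 1;320 -256 10 0 0 0.8 1;360 -288 10 0 0 0.88 1;400 -320 10 0 0 0.938 1;413 -329 11 0 0 0.938 1;413 -329 11 0 0 0.938 1"

```text
time_s: 1.6
eef_pos: [0.4701, -0.0999, 0.2198]
eef_rot: [0.0, 0.954, -0.3, -0.001]
wrist_force: [-0.3, -0.7, 0.8]
opening: -0.004
grasp_force: 0.0
```

```bash
python3 - <<'E'
from h import *
p,r,o=pose(); im=vision.camera('wrist'); cv2.imwrite('pics/w1.png',im); np.save('w1.npy',np.r_[p,r.as_quat()])
print(o['time_s'],p,np.degrees(r.as_matrix()),o['opening'],o['wrist_force'])
E
```

```text
1.6 [ 0.47005637 -0.09989603  0.21984803] [[ 4.70115300e+01 -3.27523859e+01 -6.00980530e-02]
 [-3.27524011e+01 -4.70115578e+01  3.24403504e-03]
 [-5.11652516e-02  3.16925348e-02 -5.72957479e+01]] -0.0035226162224296378 [-0.27992874 -0.71730634  0.75923839]
```

View pics/w1.png

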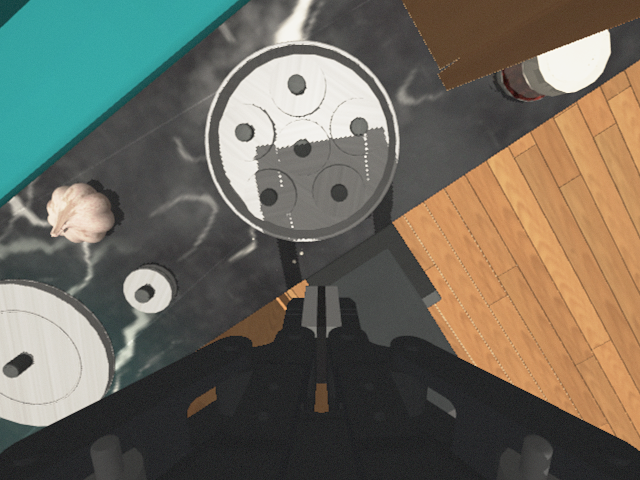

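The wrist picture shows the box rim spanning columns 205–399 and rows 41–241. Outer knobs are at (297,83), (245,131), (359,126), (269,197) and (339,192), with the middle one at (302,148). The target gap is between (269,197) and (339,192). Pot_7's knob is at (145,293) and the lid knob is near (18,364).

```bash
python3 - <<'E'
from h import *
a=np.load('w1.npy'); pr=(a[:3],R.from_quat(a[3:]))
P=np.array([cast('wrist',u,.038,pr)[:2] for u in [(205,141),(399,141),(302,41),(302,241)]])
A=np.c_[2*P,np.ones(4)]; s=np.linalg.lstsq(A,(P**2).sum(1),rcond=None)[0]; c=s[:2]; print('box',c.round(4),'r',np.sqrt(s[2]+c@c).round(4))
for k in [(297,82),(243,130),(359,124),(302,147),(269,196),(340,191)]:
    p=cast('wrist',k,.034,pr)[:2]; d=p-c; print(k,p.round(4),np.hypot(*d).round(4),np.degrees(np.arctan2(d[1],d[0])).round(1))
print('pot7',cast('wrist',(142,295),.03,pr).round(4),'lid',cast('wrist',(25,358),.035,pr).round(4))
E
```

```text
box [ 0.5296 -0.121 ] r 0.0842
(297, 82) [ 0.576  -0.1488] 0.0541 -30.9
(243, 130) [ 0.5716 -0.0876] 0.0537 38.5
(359, 124) [ 0.5181 -0.1732] 0.0535 -102.4
(302, 147) [ 0.5307 -0.1214] 0.0011 -20.3
(269, 196) [ 0.5127 -0.0713] 0.0525 108.8
(340, 191) [ 0.4793 -0.1272] 0.0507 -173.0
pot7 [0.5057 0.0944 0.03  ] lid [0.5227 0.24   0.035 ]
```

```bash
python3 - <<'E'
from h import *
print(np.round(pose()[2]['q'],3)); delta([0.5125,-0.070,0.08],-80)
E
```

```text
[-4.590e-01 -2.300e-02  1.849e+00 -1.000e-03  1.316e+00  1.722e+00]
delta [ 17.6 -49.8 139.9] [0.001 0.    0.786] yaw now -34.9
```

Call:
carry_out --deltas "4 -12 30 0 0 0.16 0.6;9 -25 60 0 0 0.32 0.6;14 -38 90 0 0 0.48 0.6;18 -50 115 0 0 0.64 0.6;18 -50 130 0 0 0.786 0.6;18 -50 140 0 0 0.786 0.6;18 -50 140 0 0 0.786 0.6"

```text
time_s: 2.52
eef_pos: [0.5128, -0.0707, 0.0798]
eef_rot: [0.0, 0.766, -0.643, -0.001]
wrist_force: [-0.5, 0.2, 1.0]
opening: 0.404
grasp_force: 0.0
```

```bash
python3 - <<'E'
from h import *
p,r,o=pose(); im=vision.camera('wrist'); cv2.imwrite('pics/w2.png',im); np.save('w2.npy',np.r_[p,r.as_quat()])
print(o['time_s'],p,o['opening'],o['wrist_force'])
E
```

```text
2.525 [ 0.5127525  -0.07069853  0.07977042] 0.40363996572387306 [-0.48277156  0.22363397  1.0315197 ]
```

View pics/w2.png

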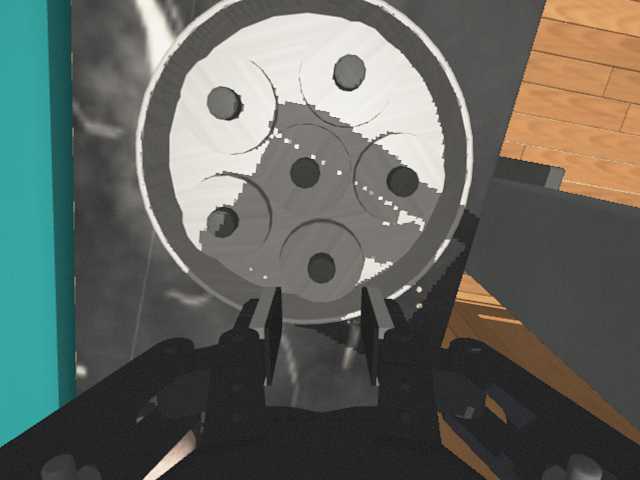

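Pot A's knob at (321,266) is centred between the fingers. The E knob is at (402,180), the middle one at (305,172), and the neighbour B at (222,220).

```bash
python3 - <<'E'
from h import *
a=np.load('w2.npy'); pr=(a[:3],R.from_quat(a[3:])); c=np.array([.5295,-.1208])
for k in [(321,265),(403,179),(305,171),(224,218),(226,102),(350,71)]:
    p=cast('wrist',k,.034,pr)[:2]; d=p-c; print(k,p.round(4),np.hypot(*d).round(4),np.degrees(np.arctan2(d[1],d[0])).round(1))
g=lambda r,t:np.r_[c+r*np.array([np.cos(np.radians(t)),np.sin(np.radians(t))]),.024]
A=cast('wrist',(321,265),.034,pr)[:2]
delta([A[0],A[1],.024]); 
for t in (102,93,84): delta(g(.0535,t))
E
```

```text
(321, 265) [ 0.5132 -0.0728] 0.0507 108.7
(403, 179) [ 0.4797 -0.1266] 0.0502 -173.3
(305, 171) [ 0.5303 -0.1218] 0.0013 -53.5
(224, 218) [ 0.5688 -0.09  ] 0.0499 38.1
(226, 102) [ 0.5736 -0.1479] 0.0518 -31.5
(350, 71) [ 0.5167 -0.1721] 0.0528 -104.0
delta [ 2.   0.5 56.5] [ 0. -0. -0.] yaw now -80.0
delta [-1.3 -5.3 56.5] [ 0. -0. -0.] yaw now -80.0
delta [ -0.9 -13.7  56.5] [ 0. -0. -0.] yaw now -80.0
delta [  0.7 -21.9  56.5] [ 0. -0. -0.] yaw now -80.0
```

Call:
carry_out --deltas "1 0 20 0 0 0 0.6;1 0 40 0 0 0 0.6;1 0 55 0 0 0 0.6;1 0 55 0 0 0 0.77;1 0 55 0 0 0 0.77;1 -5 55 0 0 0 0.77;1 -9 55 0 0 0 0.77;1 -13 55 0 0 0 0.77;1 -17 55 0 0 0 0.77;2 -21 55 0 0 0 0.77;2 -24 55 0 0 0 0.77;2 -24 55 0 0 0 0.77"

```text
time_s: 4.08
eef_pos: [0.5379, -0.0676, 0.0253]
eef_rot: [-0.0, 0.766, -0.643, 0.0]
wrist_force: [0.5, -0.1, 0.5]
opening: 0.227
grasp_force: 0.0
```

Call:
carry_out --deltas "0 0 0 0 0 0 0.6;0 0 0 0 0 0 0.6;0 0 -30 0 0 0 0.6;0 10 -55 0 0 -0.16 0.6;8 20 -55 0 0 -0.32 0.6;16 30 -55 0 0 -0.48 0.6;24 40 -55 0 0 -0.64 0.6;32 50 -55 0 0 -0.8 0.6;40 60 -55 0 0 -0.96 0.6;48 68 -55 0 0 -1.12 0.6;48 68 -55 0 0 -1.28 0.6;48 68 -55 0 0 -1.44 0.6"

```text
time_s: 5.58
eef_pos: [0.4788, -0.1269, 0.0804]
eef_rot: [0.0, 1.0, 0.024, 0.0]
wrist_force: [0.1, 0.4, 0.1]
opening: 0.399
grasp_force: 0.0
```

Call:
carry_out --deltas "0 0 0 0 0 -0.15 0.6;0 0 0 0 0 -0.3 0.6;0 0 0 0 0 -0.3 0.6"

```text
time_s: 5.95
eef_pos: [0.4788, -0.1267, 0.0804]
eef_rot: [0.0, 0.985, 0.17, 0.0]
wrist_force: [0.4, 0.2, -0.3]
opening: 0.397
grasp_force: 0.0
```

```bash
python3 - <<'E'
from h import *
p,r,o=pose(); im=vision.camera('wrist'); cv2.imwrite('pics/w3.png',im); np.save('w3.npy',np.r_[p,r.as_quat()])
print(o['time_s'],p,o['opening'],o['wrist_force'])
E
```

```text
5.95 [ 0.47883149 -0.12666933  0.08035215] 0.39679318587433055 [ 0.39599944  0.23593054 -0.32859816]
```

View pics/w3.png

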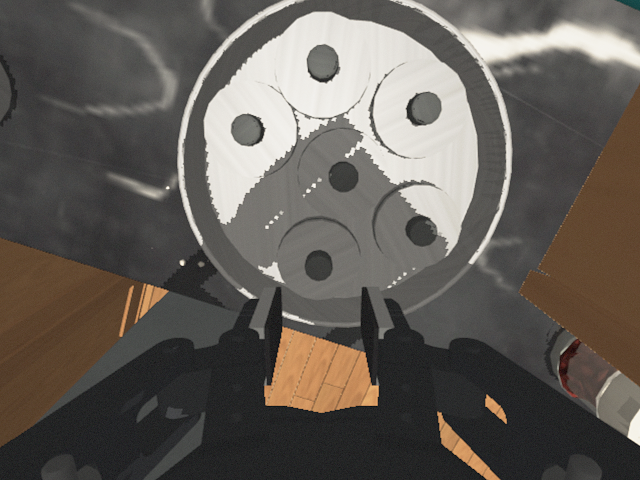

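A slid on to (247,128) and shoved B to (323,62). The E knob at (318,264) sits between the fingers and has to go right, along tool +y.

```bash
python3 - <<'E'
from h import *
a=np.load('w3.npy'); pr=(a[:3],R.from_quat(a[3:])); c=np.array([.5295,-.1208])
for k in [(318,263),(247,127),(323,62),(424,107),(422,229),(343,176)]:
    p=cast('wrist',k,.034,pr)[:2]; d=p-c; print(k,p.round(4),np.hypot(*d).round(4),np.degrees(np.arctan2(d[1],d[0])).round(1))
g=lambda r,t:np.r_[c+r*np.array([np.cos(np.radians(t)),np.sin(np.radians(t))]),.024]
for t in (187,198,210): delta(g(.0525,t))
E
```

```text
(318, 263) [ 0.4816 -0.1237] 0.048 -176.5
(247, 127) [ 0.5375 -0.0664] 0.055 81.6
(323, 62) [ 0.578  -0.0922] 0.0563 30.5
(424, 107) [ 0.5757 -0.1458] 0.0525 -28.4
(422, 229) [ 0.5187 -0.1701] 0.0505 -102.4
(343, 176) [ 0.5309 -0.12  ] 0.0016 28.4
delta [-1.6 -0.  56.4] [ 0. -0. -0.] yaw now 19.5
delta [-2.8 10.  56.4] [ 0. -0. -0.] yaw now 19.5
delta [-1.9 20.9 56.4] [ 0. -0. -0.] yaw now 19.5
```

Call:
carry_out --deltas "0 -1 20 0 0 0 0.6;0 -1 40 0 0 0 0.6;0 -1 55 0 0 0 0.6;0 -1 55 0 0 0 0.77;0 -1 55 0 0 0 0.77;0 4 55 0 0 0 0.77;0 8 55 0 0 0 0.77;0 12 55 0 0 0 0.77;0 16 55 0 0 0 0.77;0 20 55 0 0 0 0.77;0 23 55 0 0 0 0.77;0 23 55 0 0 0 0.77"

```text
time_s: 7.5
eef_pos: [0.4868, -0.1486, 0.0253]
eef_rot: [0.0, 0.985, 0.17, 0.0]
wrist_force: [0.2, -0.4, 0.0]
opening: 0.232
grasp_force: 0.0
```

```bash
python3 - <<'E'
from h import *
delta([0.4985,-0.0200,.20],-40)
delta([0.505,0.0955,.12],-40)
E
```

```text
delta [  54.3 -117.2 -174.7] [ 0.    -0.     1.041] yaw now 19.6
delta [  99.2 -223.8  -94.7] [ 0.    -0.     1.041] yaw now 19.6
```

Call:
carry_out --deltas "0 0 0 0 0 0 0.6;0 0 0 0 0 0 0.6;0 0 -40 0 0 0 0.6;10 -22 -75 0 0 0.1 0.6;24 -54 -75 0 0 0.25 0.6;38 -86 -75 0 0 0.4 0.6;52 -118 -75 0 0 0.55 0.6;66 -150 -75 0 0 0.7 0.6;80 -182 -75 0 0 0.85 0.6;95 -214 -75 0 0 0.918 0.6;99 -224 -75 0 0 0.918 0.6;99 -224 -75 0 0 0.918 0.6"

```text
time_s: 9.0
eef_pos: [0.5044, 0.0961, 0.1002]
eef_rot: [0.0, 0.959, -0.282, -0.0]
wrist_force: [0.0, 0.0, 0.5]
opening: 0.396
grasp_force: 0.0
```

```bash
python3 - <<'E'
from h import *
p,r,o=pose(); im=vision.camera('wrist'); np.save('w4.npy',np.r_[p,r.as_quat()])
t=vision.camera('top'); cv2.imwrite('pics/w4.png',np.hstack([cv2.resize(im,(480,360)),cv2.resize(t[180:261,373:453],(320,324)) if 0 else cv2.copyMakeBorder(cv2.resize(t[176:266,370:450],(320,360)),0,0,0,0,0)]))
cv2.imwrite('pics/w4raw.png',im)
print(o['time_s'],p,o['opening'],o['wrist_force'])
E
```

```text
9.0 [0.50437748 0.09614706 0.10020926] 0.39584278888286945 [0.02140659 0.00284962 0.54998212]
```

View pics/w4.png

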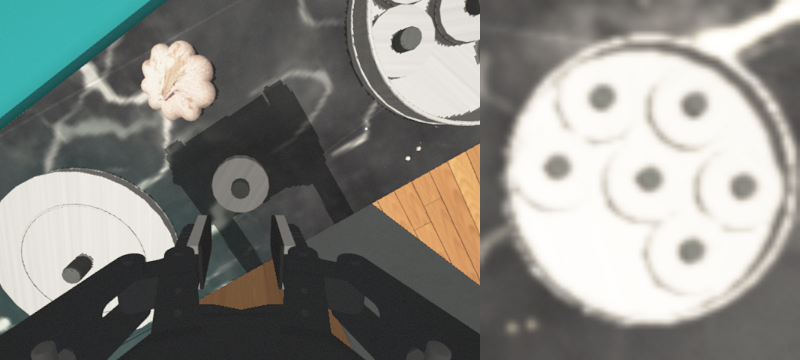

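The gap at the lower left of the box is open: A is at (557,166) and E at (691,250) in the combined picture. Pot_7's knob at raw wrist pixel (320,251) is between the fingers.

```bash
python3 - <<'E'
from h import *
a=np.load('w4.npy'); pr=(a[:3],R.from_quat(a[3:])); c=np.array([.5295,-.1206])
P=cast('wrist',(320,250),.03,pr); print('pot7',P.round(4)); delta([P[0],P[1],.021])
q=[]
for k in [(77,166),(211,250),(170,179)]:
    p=cast('top',(370+k[0]/4-.4,176+k[1]/4-.4),.034)[:2]; q.append(p); d=p-c; print(p.round(4),np.hypot(*d).round(4),np.degrees(np.arctan2(d[1],d[0])).round(1))
A,E,C=q; 
t=np.radians(147); T=c+.053*np.array([np.cos(t),np.sin(t)]); print(T.round(4),[np.hypot(*(T-v)).round(4) for v in q])
E
```

```text
pot7 [0.5077 0.0951 0.03  ]
delta [ 2.7 -1.7 79.2] [ 0. -0. -0.] yaw now -32.9
[ 0.5365 -0.0643] 0.0568 82.9
[ 0.4887 -0.1442] 0.0471 -150.0
[ 0.5303 -0.1195] 0.0013 53.1
[ 0.4851 -0.0917] [np.float64(0.0584), np.float64(0.0526), np.float64(0.0531)]
```

Call:
carry_out --deltas "1 -1 30 0 0 0 0.6;1 -1 60 0 0 0 0.6;1 -1 80 0 0 0 0.6;1 -1 80 0 0 0 0.6;1 -1 80 0 0 0 1;1 -1 80 0 0 0 1;1 -1 80 0 0 0 1;1 -1 80 0 0 0 1;1 -1 60 0 0 0 1;1 -1 20 0 0 0 1;1 -1 0 0 0 0 1;1 -1 0 0 0 0 1"

```text
time_s: 10.6
eef_pos: [0.5072, 0.0964, 0.1019]
eef_rot: [-0.001, 0.959, -0.284, 0.002]
wrist_force: [-0.0, -0.1, -1.2]
opening: 0.144
grasp_force: 58.6
```

```bash
python3 - <<'E'
from h import *
p,r,o=pose(); im=vision.camera('wrist'); np.save('w5.npy',np.r_[p,r.as_quat()])
cv2.imwrite('pics/w5.png',im[200:420,180:460])
print(o['time_s'],p,o['opening'],o['wrist_force'],o['grasp_force'])
delta([.4846,-.0915,.10])
E
```

```text
10.6 [0.50721247 0.09637105 0.10186069] 0.14419993314101867 [-0.00234112 -0.14854367 -1.22576371] 58.609519600868225
delta [ 84.2 169.3   0.4] [-0.001 -0.001  0.   ] yaw now -32.9
```

View pics/w5.png

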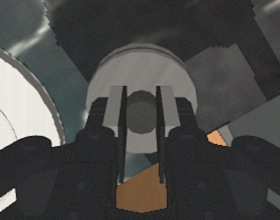

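Pot_7 is held upright, with its knob top at raw pixel (322,313) between the pads.

```bash
python3 - <<'E'
from h import *
a=np.load('w5.npy'); pr=(a[:3],R.from_quat(a[3:]))
p,r,o=pose(); print(p)
for v in (313,310):
    k=cast('wrist',(322,v),p[2]+.010,pr); print(k.round(4),(r.inv().apply(k-p)*1000).round(1))
E
```

```text
[0.50607805 0.09637263 0.10045895]
[0.508  0.0956 0.1105] [  2.1  -0.5 -10. ]
[0.5092 0.0949 0.1105] [  3.4  -0.5 -10. ]
```

Call:
carry_out --deltas "10 20 0 0 0 0 1;22 44 0 0 0 0 1;36 73 0 0 0 0 1;50 102 0 0 0 0 1;64 130 0 0 0 0 1;76 154 0 0 0 0 1;82 166 0 0 0 0 1;83 169 0 0 0 0 1;83 169 0 0 0 0 1;83 169 20 0 0 0 1;83 169 30 0 0 0 1;83 169 30 0 0 0 1"

```text
time_s: 12.15
eef_pos: [0.4829, -0.0898, 0.0695]
eef_rot: [-0.0, 0.959, -0.283, -0.001]
wrist_force: [0.3, -0.0, -2.4]
opening: 0.144
grasp_force: 58.7
```

```bash
python3 - <<'E'
from h import *
p,r,o=pose(); im=vision.camera('wrist'); np.save('w6.npy',np.r_[p,r.as_quat()])
cv2.imwrite('pics/w6.png',im[0:400,80:560])
print(o['time_s'],p,o['opening'],o['wrist_force'],o['grasp_force'])
delta([.4838,-.0910,.0245])
E
```

```text
12.15 [ 0.48293947 -0.08981237  0.06948129] 0.1438336923821146 [ 0.30468899 -0.04710399 -2.37325266] 58.69266986846924
delta [ 0.8  0.5 45.6] [0.    0.001 0.   ] yaw now -32.9
```

View pics/w6.png

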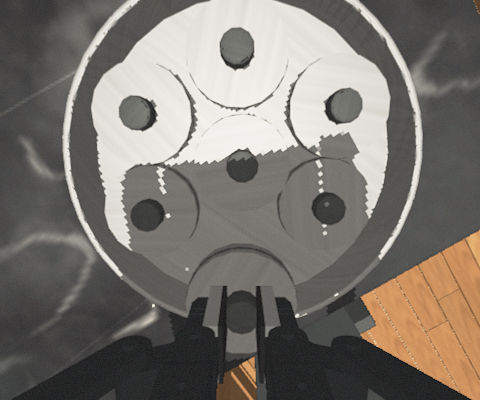

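Pot_7 at column 241 is centred between A at (148,214) and E at (328,208), with clear floor below it. I'll lower it.

Call:
carry_out --deltas "1 0 10 0 0 0 1;1 0 20 0 0 0 1;1 0 28 0 0 0 1;1 0 34 0 0 0 1;1 0 38 0 0 0 1;1 0 42 0 0 0 1;1 0 45 0 0 0 1;1 0 45 0 0 0 1"

```text
time_s: 13.2
eef_pos: [0.4848, -0.0914, 0.0255]
eef_rot: [0.0, 0.959, -0.284, 0.0]
wrist_force: [0.9, -0.4, 0.2]
opening: 0.144
grasp_force: 58.9
```

Call:
carry_out --deltas "0 0 0 0 0 0 0.7;0 0 0 0 0 0 0.6;0 0 0 0 0 0 0.6;0 0 -20 0 0 0 0.6;0 0 -60 0 0 0 0.6;0 0 -90 0 0 0 0.6"

```text
time_s: 13.95
eef_pos: [0.4845, -0.0913, 0.1166]
eef_rot: [0.0, 0.959, -0.284, 0.0]
wrist_force: [0.3, 0.4, 0.5]
opening: 0.402
grasp_force: 0.0
```

```bash
python3 - <<'E'
from h import *
p,r,o=pose(); im=vision.camera('wrist'); np.save('w7.npy',np.r_[p,r.as_quat()])
cv2.imwrite('pics/w7.png',im[0:400,80:560])
print(o['time_s'],p,o['opening'],o['wrist_force'],o['grasp_force'])
t=vision.camera('top')
g=cv2.cvtColor(t,cv2.COLOR_BGR2GRAY); m=((g<140)&(cv2.circle(np.zeros_like(g),(250,222),15,255,-1)>0)).astype('uint8')
n,l,s,ce=cv2.connectedComponentsWithStats(m)
for i in range(1,n):
    if s[i][4]>8: print(s[i][4],ce[i].round(1),cast('top',ce[i],.033).round(4))
delta([.52,.262,.12])
E
```

```text
13.95 [ 0.48453557 -0.09126113  0.11657072] 0.4018573747888797 [0.28459846 0.37726174 0.50553077] 0.0
delta [-164.8 -315.3   -2. ] [-0.001 -0.006  0.   ] yaw now -32.9
```

View pics/w7.png

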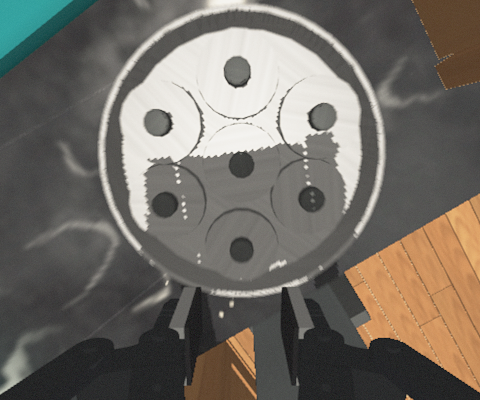

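The last picture (w7, crop offset +80) shows seven upright pots, six round one, with pot_7's knob at (241,249) in line with the rest. The rim spans columns 99–385 and rows 4–297. That is the last allowed view, so the lid will be handled by numbers.

```bash
cat >> h.py <<'E'
def fitc(P):
    P=np.asarray(P)[:,:2]; s=np.linalg.lstsq(np.c_[2*P,np.ones(len(P))],(P**2).sum(1),rcond=None)[0]; return s[:2],np.sqrt(s[2]+s[:2]@s[:2])
E
python3 - <<'E'
from h import *
a=np.load('w7.npy'); pr=(a[:3],R.from_quat(a[3:]))
print(fitc([cast('wrist',u,.038,pr) for u in [(179,150),(465,150),(320,4),(320,297)]]))
g=cv2.cvtColor(cv2.imread('pics/top0.png'),cv2.COLOR_BGR2GRAY)
print(g[215:226,243:258])
delta([.52,.262,.12])
E
```

```text
(array([ 0.52923073, -0.12055925]), np.float64(0.08560566457662168))
[[251 251 251 249 246 244 243 246 249 251 251 252 252 252 252]
 [251 251 249 237 209 183 181 203 232 244 250 252 252 252 252]
 [251 250 240 199 151 130 129 140 160 199 242 251 252 252 252]
 [252 249 226 163 129 126 129 128 123 155 231 250 252 252 252]
 [251 248 215 146 127 131 132 130 118 128 204 245 251 252 252]
 [251 248 218 153 130 132 136 132 113 103 169 239 251 252 252]
 [251 249 233 181 139 132 132 124 105 111 183 241 251 252 252]
 [251 251 247 225 167 130 118 107 114 172 233 250 252 252 252]
 [251 252 251 247 224 176 152 152 185 235 250 252 252 252 252]
 [252 252 252 252 249 241 233 234 244 250 252 252 252 252 252]
 [252 252 253 253 252 251 251 251 252 252 252 252 252 252 252]]
delta [-164.8 -315.3   -2. ] [-0.001 -0.006  0.   ] yaw now -32.9
```

Call:
carry_out --deltas "-12 -22 0 0 0 0 0.6;-30 -58 0 0 0 0 0.5;-50 -96 0 0 0 0 0.5;-70 -134 0 0 0 0 0.5;-90 -172 0 0 0 0 0.5;-110 -210 0 0 0 0 0.5;-130 -248 0 0 0 0 0.5;-150 -286 0 0 0 0 0.5;-162 -308 0 0 0 0 0.5;-165 -315 0 0 0 0 0.5;-165 -315 0 0 0 0 0.5;-165 -315 0 0 0 0 0.5"

```text
time_s: 15.55
eef_pos: [0.5172, 0.2617, 0.1149]
eef_rot: [0.0, 0.959, -0.284, -0.0]
wrist_force: [1.3, 0.0, 0.2]
opening: 0.5
grasp_force: 0.0
```

```bash
python3 - <<'E'
from h import *
p,r,o=pose(); im=vision.camera('wrist'); np.save('w8.npy',np.r_[p,r.as_quat()]); cv2.imwrite('pics/w8raw.png',im)
print(o['time_s'],p,o['opening'])
g=cv2.cvtColor(im,cv2.COLOR_BGR2GRAY)
def px(P):
    m=vision.camera_model('wrist'); H=m['hand_eye']; t=r.inv().apply(np.array(P)-p); c=H[:3,:3].T@(t-H[:3,3]); u=m['K']@c; return u[:2]/u[2]
u=px([.5205,.262,.035]); print('expected knob px',u.round(1))
x,y=int(u[0]),int(u[1]); print(g[y-40:y+41:5,x-60:x+61:6])
E
```

```text
15.55 [0.51722019 0.26173457 0.11489123] 0.4996732945105285
expected knob px [318.2 246.6]
[[126 128 126 131 130 131 134 123 129 129 137 135 129 131 127 128 131 131
  128 127 129]
 [130 129 126 128 127 130 131 127 129 128 132 133 130 131 127 124 131 134
  126 127 127]
 [130 129 127 132 127 126 132 128 131 129 133 132 130 129 126 124 131 131
  128 127 130]
 [128 129 126 129 127 128 131 124 127 129 132 132 129 126 128 128 131 128
  125 128 127]
 [127 129 129 128 125 128 130 127 133 130 130 129 133 126 131 127 132 128
  125 129 129]
 [127 126 126 127 124 128 129 128  63  46  80 129 129 128 129 128 128 130
  130 130 127]
 [127 127 126 128 126 130 128 117  55  52  52 119 131 129 130 127 130 131
  127 127 129]
 [127 130 125 127 126 129 127  49  68  67  68  69 130 124 126 130 130 128
  131 128 129]
 [125 130 126 127 124 129 127  69  64  66  66  58 128 124 130 131 129 126
  130 125 238]
 [126 131 125 127 128 131 129  59  68  63  68  93 129 125 125 132 128 127
  126 185 235]
 [126 130 129 126 126 131 124 126  62  68  67 131 127 126 121 131 129 129
  124 236 235]
 [126 128 131 128 126 129 120 127 129 110 130 131 127 123 122 129 130 152
  235 236 235]
 [127 130 128 125 127 130 125 129 127 132 130 130 127 126 121 132 126 237
  234 235 235]
 [238 129 132 125 124 131 124 129 131 132 129 132 127 126 128 131 241 236
  235 235 236]
 [235 155 130 124 127 128 125 127 127 131 131 131 126 127 126 240 238 236
  234 236 235]
 [233 237 229 125 126 127 127 128 129 126 129 129 125 129 184 237 237 235
  234 236 233]
 [237 239 239 237 124 124 127 128 130 128 127 128 128 118 238 237 237 235
  235 235 199]]
```

```bash
python3 - <<'E'
from h import *
a=np.load('w8.npy'); pr=(a[:3],R.from_quat(a[3:]))
g=cv2.cvtColor(cv2.imread('pics/w8raw.png'),cv2.COLOR_BGR2GRAY)
gb=cv2.medianBlur(g,5)
roi=np.zeros_like(g); roi[200:290,270:370]=1
m=((gb>58)&(gb<85)&(roi>0)).astype('uint8'); m=cv2.morphologyEx(m,cv2.MORPH_OPEN,np.ones((5,5)))
k=max(cv2.findContours(m,cv2.RETR_EXTERNAL,cv2.CHAIN_APPROX_NONE)[0],key=cv2.contourArea)
print(cv2.boundingRect(k),cv2.fitEllipse(k)); K=cast('wrist',cv2.fitEllipse(k)[0],.035,pr)
print('knob',K.round(4),fitc([cast('wrist',u,.035,pr) for u in k[:,0]]))
t=cv2.imread('pics/top0.png'); gt=cv2.cvtColor(t,cv2.COLOR_BGR2GRAY); y,x=np.mgrid[213:227,241:260]; w=np.clip(240-gt[213:227,241:260].astype(float),0,None); u=((w*x).sum()/w.sum(),(w*y).sum()/w.sum()); print(u,cast('top',u,.031).round(4))
delta([K[0],K[1],.022])
E
```

```text
(299, 237, 26, 24) ((311.2881164550781, 248.32321166992188), (22.849891662597656, 25.923988342285156), 92.56172943115234)
knob [0.5219 0.2664 0.035 ] (array([0.52189679, 0.26643205]), np.float64(0.00802122738066138))
(np.float64(249.26632165605096), np.float64(219.6622213375796)) [0.5217 0.2653 0.031 ]
delta [ 1.3 -6.4 93.1] [0. 0. 0.] yaw now -33.0
```

Call:
carry_out --deltas "1 -6 30 0 0 0 0.5;1 -6 65 0 0 0 0.5;1 -6 85 0 0 0 0.5;1 -6 96 0 0 0 0.5;1 -6 96 0 0 0 0.5;1 -6 96 0 0 0 1;1 -6 96 0 0 0 1;1 -6 96 0 0 0 1;1 -6 96 0 0 0 1;1 -6 96 0 0 0 1"

```text
time_s: 16.85
eef_pos: [0.5226, 0.2676, 0.0208]
eef_rot: [-0.001, 0.959, -0.284, 0.001]
wrist_force: [-1.0, 0.5, 5.9]
opening: 0.184
grasp_force: 58.6
```

```bash
python3 - <<'E'
from h import *
p,r,o=pose(); im=vision.camera('wrist'); cv2.imwrite('pics/w9raw.png',im); np.save('w9.npy',np.r_[p,r.as_quat()])
print(o['time_s'],p,o['opening'],o['grasp_force'],o['wrist_force'])
g=cv2.medianBlur(cv2.cvtColor(im,cv2.COLOR_BGR2GRAY),5)
print(g[280:350:5,285:360:4])
E
```

```text
16.85 [0.52257847 0.26759576 0.02078765] 0.183568370252057 58.60252797603607 [-1.00092189  0.4707339   5.91614245]
[[115 118 117 114 114 116 116 117 116 117 120 118 116 118 117 116 117 116
  116]
 [114 113 112 110 102 116 116  99  49  49  49 107 116 117 107 112 113 113
  115]
 [112  99  99  98  32  97  48  50  48  48  48  47  48  92  31  97  99  99
  113]
 [103 100 100  88  33  46  49  50  49  49  48  49  48  48  33  83 100  99
  102]
 [ 99  99 100  61  34  46  49  51  50  50  50  48  49  48  33  62  99 100
   98]
 [100 100 100  34  33  48  52  58  60  62  61  56  53  49  33  35 100 100
  100]
 [ 99 100 100  34  34  53  61  61  62  62  60  60  59  52  33  33 100 100
   99]
 [ 99  99  99  33  34  60  60  61  62  61  61  61  59  61  34  31  98 100
   99]
 [100 100  93  31  36  60  60  59  60  60  60  60  61  60  33  32  85  99
   99]
 [102 102  81  32  33  59  58  60  60  60  60  60  60  60  34  34  76 105
  103]
 [ 36 123  87  40  32  60  58  59  59  60  59  60  60  59  30  40  90 125
   35]
 [ 36  38  47  37  30 111  62  58  57  58  59  58  62 111  30  39  52  38
   36]
 [ 36  36  39  39  31 116 116 116 116  98 114 117 116 115  32  39  39  35
   36]
 [ 37  35  38  39  31 117 116 116 117 117 115 117 116 114  31  39  38  36
   35]]
```

```bash
python3 - <<'E'
from h import *
a=np.load('w9.npy'); pr=(a[:3],R.from_quat(a[3:]))
g=cv2.medianBlur(cv2.cvtColor(cv2.imread('pics/w9raw.png'),cv2.COLOR_BGR2GRAY),3)
c=g[285:350,317:326].mean(1); print(np.c_[np.arange(285,350),c.round()][10:60].astype(int).tolist())
for v in (303,320,337):
    k=cast('wrist',(321.5,v),.035,pr); print(v,k.round(4),(pr[1].inv().apply(k-pr[0])*1000).round(1))
E
```

```text
[[295, 48], [296, 48], [297, 48], [298, 48], [299, 48], [300, 49], [301, 51], [302, 52], [303, 55], [304, 58], [305, 62], [306, 63], [307, 62], [308, 62], [309, 62], [310, 61], [311, 61], [312, 61], [313, 62], [314, 62], [315, 61], [316, 61], [317, 60], [318, 60], [319, 60], [320, 60], [321, 60], [322, 60], [323, 61], [324, 60], [325, 60], [326, 60], [327, 60], [328, 60], [329, 60], [330, 59], [331, 59], [332, 58], [333, 58], [334, 58], [335, 58], [336, 58], [337, 57], [338, 58], [339, 71], [340, 105], [341, 117], [342, 117], [343, 116], [344, 116]]
303 [0.5296 0.2631 0.035 ] [  8.3  -0.1 -14.2]
320 [0.5234 0.2671 0.035 ] [  1.   -0.1 -14.2]
337 [0.5171 0.2712 0.035 ] [ -6.6  -0.1 -14.2]
```

Call:
carry_out --deltas "0 0 -10 0 0 0 1;0 0 -30 0 0 0 1;0 0 -60 0 0 0 1;0 0 -85 0 0 0 1;0 0 -98 0 0 0 1;0 0 -98 0 0 0 1;0 0 -98 0 0 0 1"

```text
time_s: 17.77
eef_pos: [0.5207, 0.267, 0.1164]
eef_rot: [0.0, 0.959, -0.284, -0.001]
wrist_force: [-0.4, -0.2, -0.9]
opening: 0.182
grasp_force: 58.6
```

```bash
python3 - <<'E'
from h import *
p,r,o=pose(); im=vision.camera('wrist'); cv2.imwrite('pics/w10raw.png',im); np.save('w10.npy',np.r_[p,r.as_quat()])
print(o['time_s'],p,o['opening'],o['grasp_force'],o['wrist_force'])
g=cv2.medianBlur(cv2.cvtColor(im,cv2.COLOR_BGR2GRAY),3); print(g[270:350:4,317:326].mean(1).round())
delta([.5288,-.1201,.117])
E
```

```text
17.775 [0.52073197 0.26704548 0.1163584 ] 0.18182276526194788 58.640976548194885 [-0.41724396 -0.15330673 -0.90904013]
[115. 115. 115. 115.  45.  48.  48.  48.  52.  62.  61.  61.  60.  59.
  60.  58.  58.  58. 116. 115.]
delta [217.5 320.3  -0.7] [0.002 0.002 0.   ] yaw now -33.0
```

Call:
carry_out --deltas "10 15 0 0 0 0 1;28 41 0 0 0 0 1;52 77 0 0 0 0 1;76 112 0 0 0 0 1;100 148 0 0 0 0 1;124 183 0 0 0 0 1;148 218 0 0 0 0 1;172 254 0 0 0 0 1;194 286 0 0 0 0 1;208 307 0 0 0 0 1;217 320 0 0 0 0 1;217 320 0 0 0 0 1"

```text
time_s: 19.32
eef_pos: [0.5291, -0.1202, 0.117]
eef_rot: [-0.0, 0.959, -0.285, -0.0]
wrist_force: [0.4, -0.9, -1.8]
opening: 0.179
grasp_force: 58.8
```

Call:
carry_out --deltas "0 0 0 0 0 0 1;0 0 0 0 0 0 1"

```text
time_s: 19.58
eef_pos: [0.5294, -0.1182, 0.1172]
eef_rot: [-0.0, 0.959, -0.283, -0.0]
wrist_force: [-0.4, 0.1, -2.5]
opening: 0.173
grasp_force: 58.8
```

```bash
python3 - <<'E'
from h import *
p,r,o=pose(); print(o['time_s'],p,o['opening'],o['wrist_force'])
delta([.5288,-.1201,.060]); delta([.5288,-.1201,.0508])
E
```

```text
19.575 [ 0.52937686 -0.1182226   0.11718075] 0.1725168858040909 [-0.43101985  0.08543719 -2.49818736]
delta [ 0.6  1.9 57.2] [-0.  0. -0.] yaw now -32.9
delta [ 0.6  1.9 66.4] [-0.  0. -0.] yaw now -32.9
```

```bash
python3 - <<'E'
from h import *
ps=[]
for i in range(6):
    im=vision.camera('wrist'); p,r,o=pose(); ps.append(p); print(p.round(4),round(o['opening'],4),o['wrist_force'].round(1) if hasattr(o['wrist_force'],'round') else '')
t=vision.camera('top'); cv2.imwrite('pics/t10raw.png',t); cv2.imwrite('pics/w11raw.png',im)
print(np.mean(ps,0).round(4))
g=cv2.medianBlur(cv2.cvtColor(im,cv2.COLOR_BGR2GRAY),3); print(g[270:350:4,317:326].mean(1).round()); print(g[320,290:352:2])
E
```

```text
[ 0.5294 -0.1183  0.1172] 0.1748 [ 0.   0.1 -1.3]
[ 0.5295 -0.1184  0.1173] 0.1822 [ 0.4  0.1 -1.4]
[ 0.5295 -0.1186  0.1173] 0.1751 [ 0.7 -0.2 -1.8]
[ 0.5295 -0.1187  0.1173] 0.1749 [-1.2 -0.3 -1.4]
[ 0.5296 -0.1188  0.1173] 0.1791 [-0.4 -0.2 -1.9]
[ 0.5295 -0.1189  0.1173] 0.1746 [-0.3 -0.9 -1.9]
[ 0.5295 -0.1186  0.1173]
[110. 110. 110. 110.  44.  46.  46.  46.  49.  59.  58.  58.  56.  57.
  57.  56.  55.  54. 111. 111.]
[93 93 55 29 29 26 45 56 57 57 57 57 56 56 56 56 56 56 56 55 56 57 59 57
 57 47 27 31 29 57 94]
```

Call:
carry_out --deltas "0 1 15 0 0 0 1;0 1 30 0 0 0 1;0 1 42 0 0 0 1;0 1 50 0 0 0 1;0 1 54 0 0 0 1;0 1 54 0 0 0 1;0 1 54 0 0 0 1;0 1 54 0 0 0 1"

```text
time_s: 20.92
eef_pos: [0.5293, -0.1203, 0.0638]
eef_rot: [0.0, 0.959, -0.284, 0.0]
wrist_force: [-0.0, 0.4, -2.3]
opening: 0.18
grasp_force: 58.8
```

```bash
python3 - <<'E'
from h import *
im=vision.camera('wrist'); p,r,o=pose(); np.save('w12.npy',np.r_[p,r.as_quat()]); cv2.imwrite('pics/w12raw.png',im); cv2.imwrite('pics/t12raw.png',vision.camera('top'))
print(o['time_s'],p,o['wrist_force']); delta([.5288,-.1201,.0508])
g=cv2.medianBlur(cv2.cvtColor(im,cv2.COLOR_BGR2GRAY),5)
# lid outline: bright connected region at plate-top height
lz=p[2]-.0208+.013
print('expected lid top z',lz)
# edge along horizontal row through expected lid centre & upward column
def px(P):
    m=vision.camera_model('wrist'); H=m['hand_eye']; t=r.inv().apply(np.array(P)-p); c=H[:3,:3].T@(t-H[:3,3]); u=m['K']@c; return u[:2]/u[2]
C=np.array([.5294,-.1205])
for a in range(-150,91,30):
    w=np.radians(a); d=np.array([np.cos(w),np.sin(w)])
    v=[]
    for rr in np.arange(.080,.106,.002):
        u=px(np.r_[C+rr*d,lz]); x,y=int(round(u[0])),int(round(u[1])); v.append(int(g[y,x]) if 0<=x<640 and 0<=y<480 else -1)
    print(a,v)
E
```

```text
20.975 [ 0.5292303  -0.12022436  0.06371178] [ 0.3982915   0.18466466 -2.80462154]
delta [-0.3  0.1 12.8] [-0.    -0.001  0.   ] yaw now -33.0
expected lid top z 0.05591177883405046
-150 [34, 34, 33, 33, 33, 35, 34, 34, 33, 35, 35, 33, 33]
-120 [204, 204, 202, 205, 204, 92, 78, 78, 77, 77, 75, 76, 76]
-90 [212, 209, 204, 206, 205, 178, 78, 75, 73, 70, 68, 68, 68]
-60 [220, 221, 221, 221, 222, 67, 62, 62, 63, 62, 64, 65, 65]
-30 [227, 229, 230, 230, 232, 240, 240, 240, 240, 240, 219, 158, 101]
0 [214, 212, 213, 216, 217, 214, 95, 92, 91, 88, 80, 71, 65]
30 [206, 202, 201, 200, 205, 179, 74, 71, 80, 69, 69, 68, 67]
60 [199, 198, 207, 206, 203, 199, 84, 84, 81, 77, 75, 72, 68]
90 [35, 35, 36, 35, 36, 35, 36, 40, 46, 45, 46, 46, 41]
```

The lid edge sits within about 1 mm of concentric with the measured box, so I'll lower it.

Call:
carry_out --deltas "0 1 3 0 0 0 1;0 1 5 0 0 0 1;0 1 7 0 0 0 1;0 1 9 0 0 0 1;0 1 11 0 0 0 1;0 1 12 0 0 0 1;0 1 13 0 0 0 1;0 1 13 0 0 0 1;0 1 13 0 0 0 1;0 1 13 0 0 0 1"

```text
time_s: 22.28
eef_pos: [0.5285, -0.121, 0.0508]
eef_rot: [0.0, 0.959, -0.284, 0.0]
wrist_force: [-2.6, 1.4, 6.2]
opening: 0.18
grasp_force: 59.5
```

Call:
carry_out --deltas "0 0 0 0 0 0 0.8;0 0 0 0 0 0 0.6;0 0 0 0 0 0 0.5;0 0 0 0 0 0 0.5;0 0 -20 0 0 0 0.5;0 0 -60 0 0 0 0.5;0 0 -100 0 0 0 0.5;0 0 -120 0 0 0 0.5;0 0 -120 0 0 0 0.5;0 0 -120 0 0 0 0.5"

```text
time_s: 23.52
eef_pos: [0.5277, -0.1206, 0.169]
eef_rot: [-0.0, 0.959, -0.284, -0.001]
wrist_force: [0.4, 0.1, -0.6]
opening: 0.498
grasp_force: 0.0
```

```bash
python3 - <<'E'
from h import *
vision.camera('wrist'); im=vision.camera('wrist'); p,r,o=pose(); pr=(p,r); cv2.imwrite('pics/w13raw.png',im); t=vision.camera('top'); cv2.imwrite('pics/t13raw.png',t)
print(o['time_s'],p,o['wrist_force'],o['opening'])
g=cv2.medianBlur(cv2.cvtColor(im,cv2.COLOR_BGR2GRAY),5)
def px(P):
    m=vision.camera_model('wrist'); H=m['hand_eye']; q=r.inv().apply(np.array(P)-p); c=H[:3,:3].T@(q-H[:3,3]); u=m['K']@c; return u[:2]/u[2]
u=px([.5294,-.1205,.065]); x0,y0=u.astype(int); roi=np.zeros_like(g); roi[y0-35:y0+35,x0-35:x0+35]=1
m=((gm:=g)<80)&(roi>0); n,l,s,ce=cv2.connectedComponentsWithStats(m.astype('uint8')); i=1+np.argmax(s[1:,4]); print('knob px',u.round(1),ce[i].round(1),s[i], cast('wrist',ce[i],.058,pr).round(4))
C=np.array([.5294,-.1205]); E=[]
for z in (.043,):
  for a in range(-180,180,12):
    d=np.array([np.cos(np.radians(a)),np.sin(np.radians(a))]); R_=np.arange(.082,.102,.001)
    v=[]
    for rr in R_:
        x,y=np.round(px(np.r_[C+rr*d,z])).astype(int); v.append(float(g[y,x]) if 0<=x<640 and 0<=y<480 else -1)
    k=int(np.argmin(np.diff(v)));
    if np.diff(v)[k]<-60: E.append(C+(R_[k]+.0005)*d); print(a,round(R_[k]+.0005,4),end='; ')
print(fitc(E))
E
```

```text
23.625 [ 0.52748912 -0.12054439  0.16864329] [0.5495922  0.71736119 0.61543673] 0.4999839058516918
knob px [319.9 237.8] [320.6 235.5] [309 222  24  28 529] [ 0.5289 -0.1209  0.058 ]
-144 0.0925; -132 0.0915; -120 0.0915; -108 0.0915; -96 0.0905; -84 0.0905; -60 0.0895; -48 0.0895; -12 0.0895; 0 0.0895; 12 0.0895; 24 0.0895; 36 0.0905; 48 0.0895; 60 0.0895; 72 0.0905; 96 0.0915; 120 0.0885; 132 0.0915; 144 0.0925; 156 0.0925; 168 0.0925; (array([ 0.5279966 , -0.12056108]), np.float64(0.09071465776649906))
```

The lid fit (radius 90.7 mm, centre within 1.5 mm of the box) looks seated. I'll check its height by touching the knob lightly with shut fingers: the top should be at 65 mm.

Call:
carry_out --deltas "1 0 30 0 0 0 1;1 0 60 0 0 0 1;1 0 80 0 0 0 1;1 0 92 0 0 0 1;1 0 97 0 0 0 1;1 0 99 0 0 0 1;1 0 99 0 0 0 1;1 0 99 0 0 0 1;1 0 99 0 0 0 1"

```text
time_s: 24.8
eef_pos: [0.5295, -0.1216, 0.0717]
eef_rot: [0.0, 0.959, -0.284, 0.0]
wrist_force: [0.1, -0.1, -0.8]
opening: -0.002
grasp_force: 0.0
```

Call:
carry_out --deltas "0 0 2 0 0 0 1;0 0 4 0 0 0 1;0 0 5 0 0 0 1;0 0 6 0 0 0 1;0 0 6 0 0 0 1;0 0 6 0 0 0 1"

```text
time_s: 25.55
eef_pos: [0.5292, -0.1215, 0.0653]
eef_rot: [0.0, 0.959, -0.284, 0.0]
wrist_force: [-0.3, 0.0, -0.3]
opening: -0.001
grasp_force: 0.0
```

Call:
carry_out --deltas "0 0 1 0 0 0 1;0 0 2 0 0 0 1;0 0 2 0 0 0 1;0 0 2 0 0 0 1"

```text
time_s: 26.05
eef_pos: [0.5294, -0.1215, 0.065]
eef_rot: [0.0, 0.959, -0.283, 0.0]
wrist_force: [-6.7, 2.9, 15.3]
opening: -0.002
grasp_force: 7.5
```

Call:
carry_out --deltas "0 0 -20 0 0 0 1;0 0 -60 0 0 0 1;0 0 -100 0 0 0 1;0 0 -130 0 0 0 1;0 0 -130 0 0 0 1;0 0 -130 0 0 0 1"

```text
time_s: 26.8
eef_pos: [0.5287, -0.1212, 0.1924]
eef_rot: [-0.0, 0.959, -0.284, -0.001]
wrist_force: [-0.0, 0.1, -0.1]
opening: 0.0
grasp_force: 0.0
```

Contact came at 65.0 mm, exactly the seated height, so the lid is home. Handing in.

```bash
python3 -c "
from bench import ctrl; print(ctrl.hand_in())"
```

```text
the job is handed in; nothing more can be done
None
```

All seven pots were standing in the box, one in the middle and six round it, when I last looked before the lid went on; the lid is fully home and let go, and the job was handed in at about 27 s (the hand-in gave no verdict).

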